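# Open the purge port of the print-developing chamber

## Task

Uncover the green purge plunger on the sloping top of the print-developing chamber: pull the sprung orange cover up off its pegs by its black knob, swivel it round its pivot screw to the empty pair of pegs at the other side, and let it drop fully home between them. Then press the plunger gently all the way in for a moment and let it spring back, leaving the cover parked and the bottles, jar, magnifier, brush and dish undisturbed.

Things in the scene. Friction and masses are not known exactly. Their poses are not given: they have to be found in the camera images.
- panel: the flat off-white sloping top of the grey chamber (fixed), 282 mm (up the slope) x 320 mm. Origin: middle of its upper surface. x points straight up the slope, z is its outward normal, leaning 32 degrees from vertical towards the downhill side; y lies level. Pegs, plunger and cover stand on it.
- pivot (a point): the point of the panel's surface under the cover's pivot screw; axes as the panel's. The screw's axis is the panel's normal (z).
- port (a point): the point of the panel's surface under the middle of the plunger, where the cover's disc sits at the start; axes as the panel's. 95 mm from the pivot.
- parking_place (a point): the point of the panel's surface over which the middle of the cover's disc (its knob) must end; axes as the panel's. 95 mm from the pivot, 100 degrees from the port seen from the pivot.
- cover_knob (a point): middle of the top of the cover's black rubber knob, a plain round post 26 mm across, 42 mm tall on the cover's disc, along the panel's normal; 57 mm from the panel's surface when down. It does not turn on the cover: turn the gripper with it, or regrasp midway, else it twists out of the grip. The orange cover is a 5 mm plate, 170 mm long, disc 68 mm across, lying 10 to 15 mm above the panel.
- cover_tongue (a point): middle of the underside of the steel tongue, a bar 16 mm wide, 5 mm thick at the cover's outer end, 137 mm from the pivot. At each resting place it lies between two steel pegs (8 mm thick, round-topped, 20 mm tall, middles 29 mm apart, 2.5 mm play each side). Lift it at least 11 mm to clear them; over a peg it cannot come down.
- cover (a joint): swivel angle of the cover round the screw, rad: about 0 = over the plunger, 1.745 = parked between the other pair of pegs. Grows counter-clockwise seen from outside along the panel's normal (the knob passes by the downhill side). Free from -0.12 to 1.96 once lifted: there is no end stop at the parking place. Stiff: about 1 N at the knob.
- cover_lift (a joint): lift of the cover along the panel's normal, m: 0 = fully down, 0.018 = the most. A spring and its weight pull it down with about 7 N when down, 12 N at the most lift; let go, it snaps down.
- plunger_top (a point): middle of the plunger's top, 9 mm above the panel when out, 3 mm when fully in.
- amber_bottle: brown glass bottle, 48 mm across, 85 mm tall, loose bystander; origin at the middle of its foot
- white_bottle: white bottle with a blue cap, 44 mm across, 110 mm tall, loose bystander; origin at the middle of its foot
- powder_jar: clear jar with a black lid, 60 mm across, 55 mm tall, loose bystander; origin at the middle of its foot
- magnifier: black hand magnifier lying flat, lens 84 mm across, 180 mm long, loose bystander; origin under the lens
- fan_brush: wooden-handled brush lying flat, loose bystander; origin under its middle
- steel_dish: steel dish 90 mm across, 30 mm tall, loose bystander; origin at the middle of its foot
- lamp_bar (a point): middle of the underside of the fixed black lamp bar, 30 mm wide, 20 mm high, 330 mm long, level along panel y. It hangs 170 mm above the knob's top, almost straight over its two resting places, so a hand pointing straight down hits it: work with the tool along the panel's normal, from the downhill side, fingers closing near panel y. Its post (to 355 mm height) stands beyond the chamber's +y side, at the back.
- plunger: the green plunger, a round button 40 mm across; it moves along the panel's normal (its z axis points out) against a spring: about 3 N at first, 7 N fully in. Travel 6 mm. Origin on its axis, 9 mm under its top, level with the panel's surface when out.

How it is judged:
On the way, in this order (a step that is already met when the one before it is completed fails the run):
1. the cover is parked: swivelled round and fully down between the other pair of pegs (value of joint cover between 1.7 and 1.79 rad and value of joint cover_lift below 0.0025 m), for 0.2 s.
2. the plunger is pressed all the way in (z of plunger_top in the frame of panel below 0.004 m and value of joint cover above 1.7 rad), for 0.2 s.
At the end, for the whole second after the job is handed in: The cover is parked at 1.70 to 1.79 rad and down to within 2.5 mm between the other pair of pegs, and the plunger has sprung back to within 1.5 mm of fully out, after having been pressed at least 5 mm in for 0.2 s once the cover was parked; bottles and jar stand still (all of step 1 and z of plunger_top in the frame of panel above 0.0075 m and linear speed of each of amber_bottle, white_bottle, powder_jar below 0.02 m/s); the robot touches nothing.
It fails at once if a bottle, the jar, the magnifier, the brush or the dish is shifted by more than 25 mm or knocked over (distance of any of amber_bottle, white_bottle, powder_jar, magnifier, fan_brush, steel_dish from where it was at the start of the episode above 0.025 m or angle between any of amber_bottle, white_bottle, powder_jar's own z axis and vertical above 0.5 rad).
It fails at once if the plunger is rammed with more than 40 N (contact force between anything else and plunger above 40 N).
It also fails if it takes over 66 s, if anything falls off the work surface, if the arm or the gripper's body presses on something with over 40 N, if the wrist force passes 120 N, or if a joint passes its speed limit or range.

## Robot

A 6-joint arm with a two-finger parallel gripper is mounted at the origin on the work surface. World frame = base frame: x ahead of the robot, y to its left, z up, the work surface at z = 0. Lengths are in m, angles in rad, forces in N, time in s.
With the tool pointing down it reaches from about 0.325 to 1 m from the base axis. Payload 5.1 kg.
Tool frame: the origin (TCP) lies at the very end of the fingers, on their centre line; the grasp point (between the pads) lies 19 mm behind it; z points along the fingers, y is the direction in which the jaws open and shut (so a half turn about z gives the same grasp; the last joint's range is limited). The gripper opens to 85 mm and grips with 20 to 120 N. Pads are 22 mm wide; open, the fingers measure 114 mm over their backs; the gripper's body (76 mm by 85 mm) begins 54 mm behind the grasp point. The pads swing forward as they close: fully open they stand 13 mm farther back than shut.
Start: joints at [-1.187, 0.124, 1.65, -0, 1.367, -0.083], TCP at [0.292, -0.58, 0.231] pointing down, gripper open.
Joint ranges: [-2.61, 2.61], [-1.02, 2.33], [0.03, 2.71], [-1.35, 4.49], [0.32, 2.68], [-2.91, 2.91]. Speed limits (rad/s): [2.57, 2.57, 3.14, 3.14, 3.14, 3.14].

## Interface

Orientations are given as a rotation vector (axis times angle).
In Python, from plant import arm, hand, planner, telemetry, viewer, finish_job gives the robot as it stands. Calls block until the motion is done:
- arm.move_to(position, orientation): joint-space move of the TCP to a pose.
- arm.servo_line(position, rotation=None, rate=0.15, until_force=None): straight line of the TCP; rotation=None keeps the orientation; rate is the mean speed in m/s. With until_force (N) it stops when the force on the tool has changed by that much, and returns True; else False.
- arm.movej(angles): joint-space move.
- hand.set_gripper(opening): finger opening in m; the grip force is fixed at half the most; returns when the fingers have stopped.
- arm.sleep(seconds).
- planner.inverse_kinematics(position, orientation): joint angles nearest the present ones, or None.
- telemetry.observe(): the state.
- viewer.read_camera(name): name is "scene" or "top" or "wrist"; returns a dict with "image" (400x640x3 uint8, red, green, blue), "camera_matrix" (3x3 intrinsics, pixels), "R" (3x3) and "t" (3): a world point X has camera coordinates R X + t. Camera axes: x right, y down, z forward; pixel columns grow to the right and rows downward; lengths in m; the calibration is good to about 2 mm. A picture is of the moment at which its call begins. There is no depth.
A pose or a line that the arm cannot do raises arm.Unreachable and nothing moves.
- finish_job(): hands the job in, once; it reports no verdict.
The state is a dict: "t": time; "joints": joint angles; "qd": joint speeds; "joint_torque": joint torques, N m; "tool_pos": TCP position; "eef_rot": TCP orientation; "ft_force": force on the tool from outside, world axes, zero at the start; "wrist_torque": the same for the moment, N m; "gripper_width": finger opening in m.
Only numpy, scipy, OpenCV 4.12 (cv2) and the standard library are available. Lean on these libraries where they do the work, as an engineer would, in place of code of your own. Each camera call takes 0.05 s, during which the arm holds its last target.

## Working session

There is one attempt and no reset: what is moved stays moved. The work goes in short steps, each a Python script; the robot and the scene stay as the last script left them, time stands still between calls to the robot, and variables do not carry over. Pictures are saved under pics/ and viewed, and the job is handed in when it is done.

```bash
mkdir -p pics; ls; python3 - <<'E'
from plant import arm, hand, planner, telemetry, viewer
import cv2,numpy as np
for n in ["scene","top","wrist"]:
    c=viewer.read_camera(n); cv2.imwrite(f"pics/{n}0.png",c["image"][:,:,::-1])
    np.savez(f"pics/{n}0.npz",**c); print(n,c["camera_matrix"].tolist(),np.round(c["R"],4).tolist(),c["t"])
s=telemetry.observe(); print(s)
E
```

```text
pics
scene [[423.3018805804044, 0.0, 319.47194113674493], [0.0, 423.3018805804044, 202.79528151766075], [0.0, 0.0, 1.0]] [[-0.7733, 0.6338, -0.0145], [0.5608, 0.6732, -0.4819], [-0.2957, -0.3808, -0.8761]] [ 0.31471366 -0.31653033  1.49710087]
top [[473.12706708436133, 0.0, 316.0905055227656], [0.0, 473.12706708436133, 200.51830102890153], [0.0, 0.0, 1.0]] [[0.0168, -0.9999, -0.0009], [-0.9899, -0.0165, -0.1407], [0.1406, 0.0032, -0.9901]] [0.18601337 0.56501575 1.25001521]
wrist [[287.34872797410634, 0.0, 315.81832465246003], [0.0, 287.34872797410634, 198.91696327661904], [0.0, 0.0, 1.0]] [[0.4506, -0.8927, -0.0019], [-0.8503, -0.4298, 0.3039], [-0.2721, -0.1353, -0.9527]] [-0.64889488 -0.04003919  0.37925341]
{'t': 0.15, 'joints': array([-1.18659614e+00,  1.24374725e-01,  1.65137534e+00,  1.27373726e-05,
        1.36752340e+00, -8.25977207e-02]), 'qd': array([ 7.41916207e-05, -4.17874419e-04, -5.09023865e-03, -6.12531351e-04,
       -5.40955216e-04,  3.60941582e-04]), 'joint_torque': array([ 3.60099139e-04, -4.24226904e+01, -3.66013420e+01, -1.28556676e-04,
        4.63511169e-03, -1.89992772e-05]), 'tool_pos': array([ 0.29231439, -0.58001735,  0.23031395]), 'eef_rot': array([-3.05479357e+00, -7.26216566e-01,  3.77071280e-04]), 'ft_force': array([-0.6478493 ,  0.90487181,  0.1284674 ]), 'wrist_torque': array([-0.00084822,  0.01941487, -0.02581673]), 'gripper_width': 0.08538772226683498}
```

View pics/scene0.png

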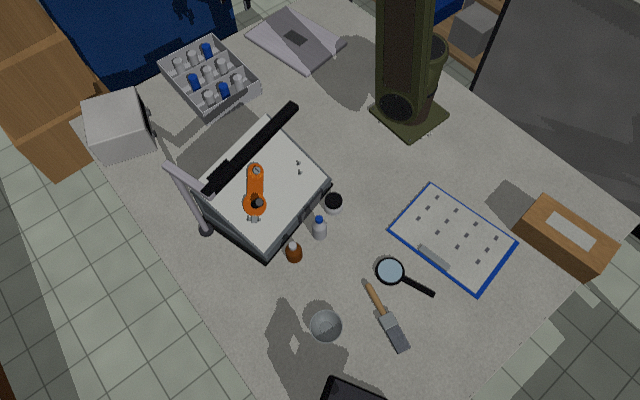

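View pics/top0.png

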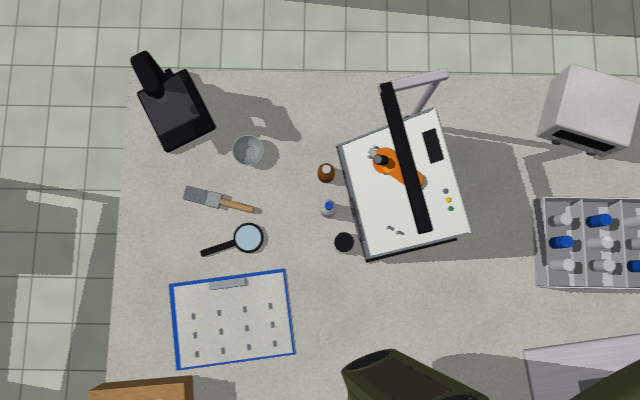

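View pics/wrist0.png

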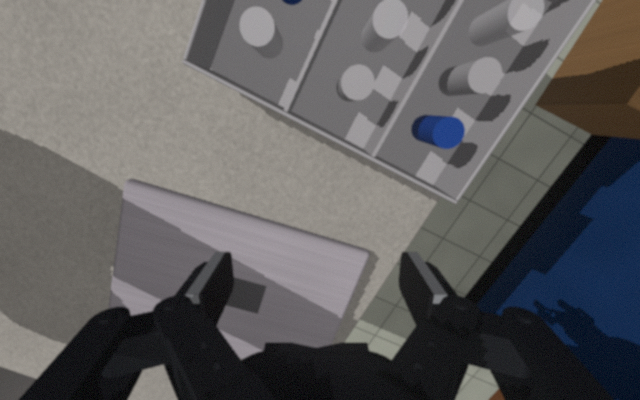

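```bash
python3 - <<'E'
import cv2
a=cv2.imread("pics/top0.png")[90:280,320:480]; cv2.imwrite("pics/topz.png",cv2.resize(a,None,fx=3.1,fy=3.1,interpolation=cv2.INTER_CUBIC))
a=cv2.imread("pics/scene0.png")[90:275,155:345]; cv2.imwrite("pics/scenez.png",cv2.resize(a,None,fx=3.2,fy=3.2,interpolation=cv2.INTER_CUBIC))
E
```

```text
(no output)
```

View pics/topz.png

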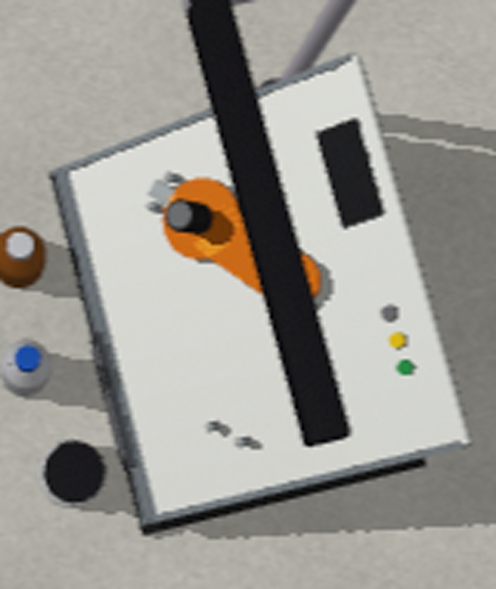

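View pics/scenez.png

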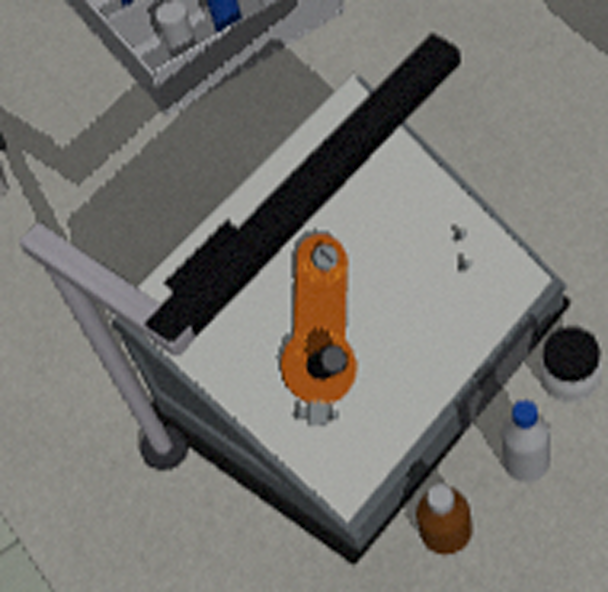

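```bash
cat > geo.py <<'E'
import numpy as np,cv2
def load(n): return dict(np.load(f"pics/{n}.npz"))
def proj(c,X):
    X=np.atleast_2d(X); p=X@c["R"].T+c["t"]; p=p@c["camera_matrix"].T; return p[:,:2]/p[:,2:]
def ray(c,uv):
    d=np.linalg.inv(c["camera_matrix"])@np.array([uv[0],uv[1],1.]); d=c["R"].T@d
    return -c["R"].T@c["t"], d/np.linalg.norm(d)
def tri(obs):
    A=np.zeros((3,3));b=np.zeros(3)
    for c,uv in obs:
        o,d=ray(c,uv);P=np.eye(3)-np.outer(d,d);A+=P;b+=P@o
    X=np.linalg.solve(A,b)
    return X,[float(np.linalg.norm((np.eye(3)-np.outer(d,d))@(X-o))) for o,d in (ray(*q) for q in obs)]
def cast(c,uv,p0,n):
    o,d=ray(c,uv); return o+d*((p0-o)@n)/(d@n)
def Rpanel(psi,tilt=np.radians(32)):
    h=np.array([np.cos(psi),np.sin(psi),0]) # horizontal uphill
    z=np.array([0,0,1.])
    x=h*np.cos(tilt)+z*np.sin(tilt); n=z*np.cos(tilt)-h*np.sin(tilt)
    return np.stack([x,np.cross(n,x),n],1)
E
python3 - <<'E'
from geo import *
from scipy.optimize import least_squares
T,S=load("top0"),load("scene0")
def z2p(z,o,f): return (np.array(z)+.5)/f-.5+np.array(o)
ft=lambda z:z2p(z,(320,90),3.1); fs=lambda z:z2p(z,(155,90),3.2)
# corners (sx,sy)
top={(-1,1):(68,175),(1,1):(355,60),(1,-1):(466,441),(-1,-1):(155,513)}
sc={(-1,-1):(556,290),(1,-1):(358,82),(-1,1):(350,522)}
for k in sc: print(k,*tri([(T,ft(top[k])),(S,fs(sc[k]))]))
def res(p):
    R=Rpanel(p[3]);r=[]
    for c,D,f in((T,top,ft),(S,sc,fs)):
        for k,v in D.items(): r.append(proj(c,p[:3]+R@np.array([k[0]*.141,k[1]*.16,0]))[0]-f(v))
    return np.ravel(r)
s=least_squares(res,[.6,0,.2,-1.3]);print(s.x,s.fun.round(2))
R=Rpanel(s.x[3]);np.savez("panel.npz",p=s.x[:3],R=R)
n=R[:,2]
P=lambda X:(R.T@(X-s.x[:3])).round(4)
X,e=tri([(T,ft((181,215))),(S,fs((333,361)))]);print("knob",X,e,P(X))
for c,u in((T,ft((181,215))),(S,fs((333,361)))): print(P(cast(c,u,s.x[:3]+.057*n,n)))
print("screw at h?",P(cast(S,fs((325,255)),s.x[:3]+.018*n,n)))
for c,u in((T,ft((215,428))),(S,fs((463,262))),(T,ft((246,441))),(S,fs((458,232)))): print("peg",P(cast(c,u,s.x[:3]+.015*n,n)))
E
```

```text
(-1, -1) [0.41481694 0.05126665 0.04368226] [0.0020511203917109957, 0.002051120391710911]
(1, -1) [ 0.46940683 -0.17088649  0.19091378] [0.002335019710961892, 0.002335019710961988]
(-1, 1) [0.71100726 0.12779122 0.0578811 ] [0.0005556022264518448, 0.0005556022264518732]
[ 0.59307377 -0.02495295  0.10839371 -1.31876198] [-1.34 -0.46  2.32 -0.52  2.29  1.56 -0.88  3.01  0.87  0.36 -1.96 -0.67
 -0.16  5.51]
knob [0.65151852 0.04229374 0.16234575] [0.00019002939307948664, 0.00019002939307948385] [-0.0143  0.0734  0.0725]
[-0.0202  0.0767  0.057 ]
[-0.0163  0.0685  0.057 ]
screw at h? [ 0.0483 -0.01    0.018 ]
peg [-0.056  -0.0959  0.015 ]
peg [-0.0492 -0.1025  0.015 ]
peg [-0.0323 -0.1129  0.015 ]
peg [-0.0267 -0.1206  0.015 ]
```

```bash
python3 - <<'E'
from geo import *
for n,x0,y0,x1,y1 in(("top0",335,100,475,265),("scene0",170,105,335,265)):
    a=load(n)["image"][y0:y1,x0:x1]; h=cv2.cvtColor(a,cv2.COLOR_RGB2HSV)
    m=((h[...,2]>195)).astype(np.uint8)*255
    v=np.hstack([cv2.resize(a[:,:,::-1],None,fx=2.3,fy=2.3),cv2.cvtColor(cv2.resize(m,None,fx=2.3,fy=2.3,interpolation=cv2.INTER_NEAREST),cv2.COLOR_GRAY2BGR)])
    cv2.imwrite(f"pics/m_{n}.png",v); print(v.shape)
E
```

```text
(379, 644, 3)
(368, 758, 3)
```

View pics/m_top0.png

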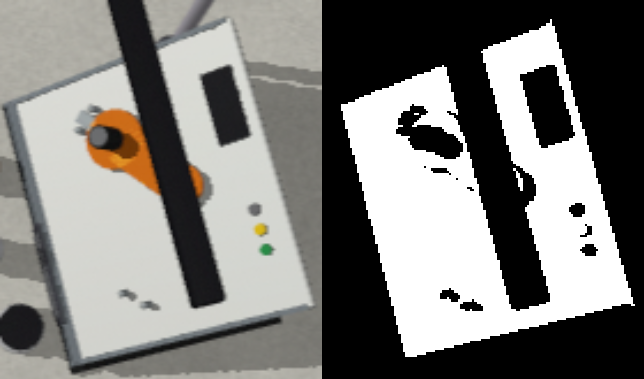

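View pics/m_scene0.png

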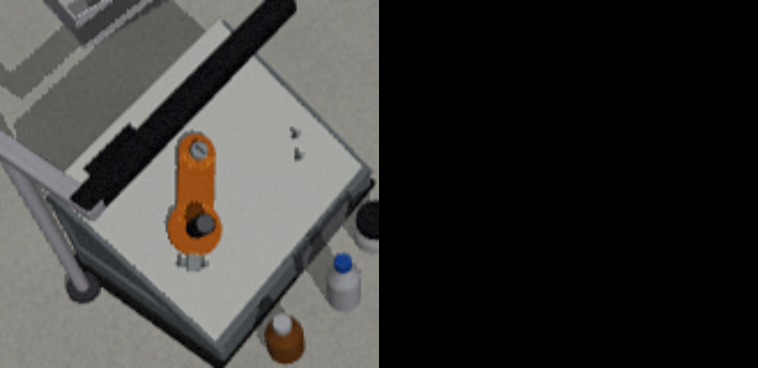

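```bash
cat > fit.py <<'E'
from geo import *
from scipy.optimize import least_squares
T,S=load("top0"),load("scene0")
def edge(c,a,b,step=1.0,win=6):
    """along line a->b sample perpendicular profile of grey, strongest drop from inside(left side)..; returns fitted line endpoints"""
    g=cv2.GaussianBlur(cv2.cvtColor(c["image"],cv2.COLOR_RGB2GRAY),(3,3),0).astype(np.float32)
    a,b=np.array(a,float),np.array(b,float);d=(b-a);L=np.linalg.norm(d);d/=L;n=np.array([-d[1],d[0]])
    pts=[]
    t=np.arange(-win,win+.01,.25)
    for s in np.arange(6,L-6,step):
        q=a+d*s+t[:,None]*n
        pr=cv2.remap(g,q[:,0].astype(np.float32)[None],q[:,1].astype(np.float32)[None],cv2.INTER_LINEAR)[0]
        gr=np.gradient(pr); i=np.argmin(gr)  # bright (panel) on -n side
        if gr[i]<-4: pts.append(q[i])
    pts=np.array(pts,np.float32)
    for _ in range(3):
        vx,vy,x0,y0=cv2.fitLine(pts,cv2.DIST_HUBER,0,.01,.01).ravel()
        e=np.abs((pts-[x0,y0])@np.array([-vy,vx])); pts=pts[e<max(.6,2*np.median(e))]
    return np.array([x0,y0]),np.array([vx,vy]),len(pts)
def inter(l1,l2):
    A=np.stack([l1[1],-l2[1]],1);s=np.linalg.solve(A,l2[0]-l1[0]);return l1[0]+s[0]*l1[1]
E
python3 - <<'E'
from fit import *
p=lambda x,y,o:np.array([x/2.3+o[0],y/2.3+o[1]])
o=(335,100)
# direction such that panel lies on -n side: n=(-dy,dx)
TA=p(20,104,o);TB=p(230,20,o);TC=p(311,303,o);TD=p(84,357,o)
o=(170,105)
SA=p(215,343,o);SB=p(66,172,o);SC=p(223,20,o);SD=p(370,170,o)
def side(c,a,b,ins):
    d=b-a;n=np.array([-d[1],d[0]])
    return edge(c,a,b) if (ins-a)@n<0 else edge(c,b,a)
m=(TA+TC)/2
tl={k:side(T,*v,m) for k,v in dict(far=(TA,TB),up=(TB,TC),near=(TC,TD),down=(TD,TA)).items()}
m=(SA+SC)/2
sl={k:side(S,*v,m) for k,v in dict(far=(SA,(SA+.6*(SB-SA))),near=(SC,SD),down=(SD,SA),up=(SB+.4*(SC-SB),SC)).items()}
print({k:v[2] for k,v in tl.items()},{k:v[2] for k,v in sl.items()})
cor={(-1,1):("down","far"),(1,1):("up","far"),(1,-1):("up","near"),(-1,-1):("down","near")}
top={k:inter(tl[a],tl[b]) for k,(a,b) in cor.items()}
sc={k:inter(sl[a],sl[b]) for k,(a,b) in cor.items()}
print(top,sc)
Q={}
for k in cor: Q[k],e=tri([(T,top[k]),(S,sc[k])]);print(k,Q[k].round(4),np.round(e,4))
D=lambda a,b:np.linalg.norm(Q[a]-Q[b]).round(4)
print("down",D((-1,1),(-1,-1)),"up",D((1,1),(1,-1)),"far",D((-1,1),(1,1)),"near",D((-1,-1),(1,-1)))
def res(p,full=0):
    R=Rpanel(p[3]);r=[]
    for c,D in((T,top),(S,sc)):
        for k,v in D.items(): r.append(proj(c,p[:3]+R@np.array([k[0]*.141,k[1]*.16,0]))[0]-v)
    return np.ravel(r)
s=least_squares(res,[.6,0,.2,-1.3]);print(s.x,s.fun.round(2))
E
```

```text
{'far': 72, 'up': 110, 'near': 50, 'down': 98} {'far': 46, 'near': 67, 'down': 89, 'up': 44}
{(-1, 1): array([341.8101 , 145.22359], dtype=float32), (1, 1): array([434.73666, 108.80308], dtype=float32), (1, -1): array([470.55997, 231.02725], dtype=float32), (-1, -1): array([370.67 , 258.551], dtype=float32)} {(-1, 1): array([263.0789 , 252.97195], dtype=float32), (1, 1): array([190.93932, 185.98077], dtype=float32), (1, -1): array([264.25974, 113.283  ], dtype=float32), (-1, -1): array([327.15753, 177.13832], dtype=float32)}
(-1, 1) [0.7134 0.1271 0.0589] [0.0008 0.0008]
(1, 1) [ 0.7698 -0.0913  0.2041] [0.0003 0.0003]
(1, -1) [ 0.4726 -0.1713  0.2007] [0.0004 0.0004]
(-1, -1) [0.4088 0.0453 0.0469] [0.0027 0.0027]
down 0.3156 up 0.3078 far 0.2683 near 0.2732
[ 0.59135873 -0.02592904  0.11591234 -1.3112328 ] [-1.42  0.76  2.37 -0.87  3.56  2.47 -0.7   0.43  1.27  3.72 -2.46  1.78
 -0.24 -0.82  2.21  1.34]
```

```bash
cat > p2.py <<'E'
from fit import *
top={(-1, 1):(341.81,145.22),(1,1):(434.74,108.80),(1,-1):(470.56,231.03),(-1,-1):(370.67,258.55)}
sc={(-1,1):(263.08,252.97),(1,1):(190.94,185.98),(1,-1):(264.26,113.28),(-1,-1):(327.16,177.14)}
def res(p):
    R=Rpanel(p[3]);r=[]
    for c,D in((T,top),(S,sc)):
        for k,v in D.items(): r.append(proj(c,p[:3]+R@np.array([k[0]*p[4],k[1]*p[5],0]))[0]-v)
    return np.ravel(r)
s=least_squares(res,[.6,0,.2,-1.3,.14,.16],loss='soft_l1');print(s.x,s.fun.round(2))
R=Rpanel(s.x[3]);p0=s.x[:3];n=R[:,2]
np.savez("panel.npz",p=p0,R=R)
P=lambda X:(R.T@(X-p0))
E
python3 - <<'E'
from p2 import *
# draw tight overlays for features: orange mask disc etc
for nme,c,(x0,y0,x1,y1),f in(("top",T,(360,130,430,250),5),("scene",S,(235,145,315,240),6)):
    a=c["image"][y0:y1,x0:x1][:,:,::-1]
    cv2.imwrite(f"pics/{nme}zz.png",cv2.resize(a,None,fx=f,fy=f,interpolation=cv2.INTER_LANCZOS4))
E
```

```text
[ 0.59227047 -0.0220721   0.12951409 -1.31295972  0.13412832  0.15465172] [ 0.12  0.06  0.25  0.03  0.2   0.25  0.07 -2.63  0.51  0.05 -0.11  0.58
  0.33 -0.13  0.3  -0.3 ]
```

View pics/topzz.png

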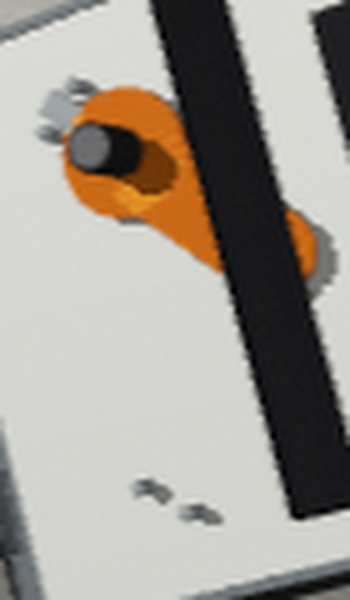

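View pics/scenezz.png

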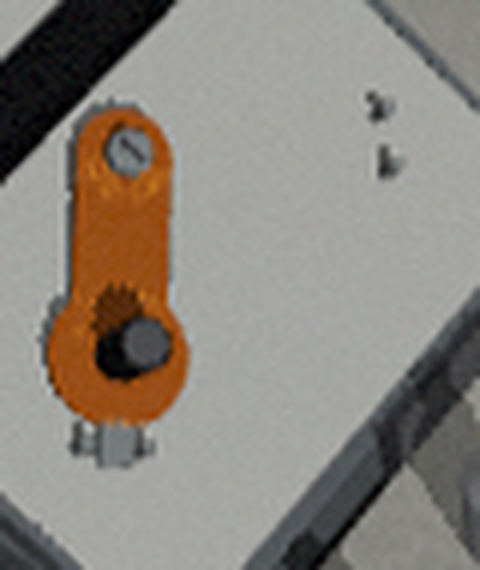

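```bash
python3 - <<'E'
from p2 import *
kt=np.array([92,147.])/5+[360,130]-.4; ks=np.array([146,342.])/6+[235,145]-.4
X,e=tri([(T,kt),(S,ks)]);print("knob",X,np.round(e,4),P(X).round(4))
for c,u in((T,kt),(S,ks)): print(P(cast(c,u,p0+.057*n,n)).round(4))
ss=np.array([130,152.])/6+[235,145]-.4
for h in(.015,.02,.025):print("screw",h,P(cast(S,ss,p0+h*n,n)).round(4))
# orange disc centre scene: edges at zoom: 48..190, bottom 425 -> centre (119,355) at h=.015
for h in (.0125,): print("disc",P(cast(S,np.array([119,355.])/6+[235,145]-.4,p0+h*n,n)).round(4),P(cast(T,np.array([127,153.])/5+[360,130]-.4,p0+h*n,n)).round(4))
for nm,c,z,f,o in(("lowT",T,(150,488),5,(360,130)),("hiT",T,(198,512),5,(360,130)),("lowS",S,(384,160),6,(235,145)),("hiS",S,(376,105),6,(235,145)),("ptA",T,(50,132),5,(360,130)),("ptB",T,(78,86),5,(360,130)),("psA",S,(78,440),6,(235,145)),("psB",S,(152,448),6,(235,145)),("tongS",S,(119,442),6,(235,145)),("tongT",T,(63,106),5,(360,130))):
    h=.0125
    print(nm,P(cast(c,np.array(z,float)/f+o-.4,p0+h*n,n)).round(4))
# lamp-bar underside near? IK
E
```

```text
[ 0.59227047 -0.0220721   0.12951409 -1.31295972  0.13412832  0.15465172] [ 0.12  0.06  0.25  0.03  0.2   0.25  0.07 -2.63  0.51  0.05 -0.11  0.58
  0.33 -0.13  0.3  -0.3 ]
knob [0.65048623 0.04299551 0.16697177] [0.0002 0.0002] [-0.0209  0.0729  0.0572]
[-0.0209  0.073   0.057 ]
[-0.0211  0.0727  0.057 ]
screw 0.015 [ 0.0394 -0.0029  0.015 ]
screw 0.02 [ 0.0397 -0.0011  0.02  ]
screw 0.025 [0.04   0.0008 0.025 ]
disc [-0.0211  0.0723  0.0125] [-0.0208  0.073   0.0125]
lowT [-0.0563 -0.0954  0.0125]
hiT [-0.0346 -0.1135  0.0125]
lowS [-0.0537 -0.0936  0.0125]
hiS [-0.0326 -0.1116  0.0125]
ptA [-0.0588  0.0972  0.0125]
ptB [-0.0371  0.1151  0.0125]
psA [-0.0333  0.1153  0.0125]
psB [-0.0616  0.0941  0.0125]
tongS [-0.0481  0.1028  0.0125]
tongT [-0.048   0.1079  0.0125]
```

```bash
cat > rob.py <<'E'
from geo import *
from scipy.spatial.transform import Rotation as Ro
d=np.load("panel.npz");p0,R=d["p"],d["R"];n=R[:,2]
piv=np.array([.040,.0,0]); 
def W(q): return p0+R@np.asarray(q,float)
def onarc(th,h,r=.095):  # cover angle th -> panel coords ; port at 130deg, CCW
    a=np.radians(130)+th; return W([piv[0]+r*np.cos(a),piv[1]+r*np.sin(a),h])
def tool(phi,flip=0):
    """tool z=-n, tool y = panel y rotated by phi about n"""
    z=np.array([0,0,-1.]);y=np.array([-np.sin(phi),np.cos(phi),0])*(-1 if flip else 1)
    return Ro.from_matrix(R@np.stack([np.cross(y,z),y,z],1)).as_rotvec()
E
python3 - <<'E'
from rob import *
from plant import arm,planner,telemetry
c=load("wrist0");s=telemetry.observe();Rt=Ro.from_rotvec(s["eef_rot"]).as_matrix()
print("cam in tool",Rt.T@(-c["R"].T@c["t"]-s["tool_pos"]))
for fl in(0,1):
  for th,ph in((0,-50),(0,-30),(0,0),(.87,0),(1.745,0),(1.745,30),(1.745,50)):
    for h in(.026,.13):
      q=planner.inverse_kinematics(onarc(th,h),tool(np.radians(ph),fl));print(fl,th,ph,h,None if q is None else np.round(q,2))
print(R.round(3).tolist(), onarc(0,.057))
E
```

```text
cam in tool [ 0.07751114 -0.00020306 -0.14193851]
0 0 -50 0.026 [ 0.18  0.21  1.78 -0.61  1.17  1.05]
0 0 -50 0.13 [ 0.27  0.14  1.71 -0.58  1.34  1.03]
0 0 -30 0.026 [ 0.18  0.21  1.78 -0.61  1.17  0.7 ]
0 0 -30 0.13 [ 0.27  0.14  1.71 -0.58  1.34  0.68]
0 0 0 0.026 [ 0.18  0.21  1.78 -0.61  1.17  0.17]
0 0 0 0.13 [ 0.27  0.14  1.71 -0.58  1.34  0.16]
0 0.87 0 0.026 [ 0.22  0.09  1.96 -0.62  1.16  0.24]
0 0.87 0 0.13 [ 0.32  0.01  1.88 -0.58  1.34  0.22]
0 1.745 0 0.026 [ 0.16 -0.1   2.11 -0.62  1.15  0.17]
0 1.745 0 0.13 [ 0.27 -0.19  2.03 -0.57  1.35  0.16]
0 1.745 30 0.026 [ 0.16 -0.1   2.11 -0.62  1.15 -0.36]
0 1.745 30 0.13 [ 0.27 -0.19  2.03 -0.57  1.35 -0.37]
0 1.745 50 0.026 [ 0.16 -0.1   2.11 -0.62  1.15 -0.71]
0 1.745 50 0.13 [ 0.27 -0.19  2.03 -0.57  1.35 -0.71]
1 0 -50 0.026 [ 0.18  0.21  1.78 -0.61  1.17 -2.09]
1 0 -50 0.13 [ 0.27  0.14  1.71 -0.58  1.34 -2.11]
1 0 -30 0.026 [ 0.18  0.21  1.78 -0.61  1.17 -2.44]
1 0 -30 0.13 [ 0.27  0.14  1.71 -0.58  1.34 -2.46]
1 0 0 0.026 None
1 0 0 0.13 None
1 0.87 0 0.026 [ 0.22  0.09  1.96 -0.62  1.16 -2.9 ]
1 0.87 0 0.13 None
1 1.745 0 0.026 None
1 1.745 0 0.13 None
1 1.745 30 0.026 [ 0.16 -0.1   2.11 -0.62  1.15  2.78]
1 1.745 30 0.13 [ 0.27 -0.19  2.03 -0.57  1.35  2.78]
1 1.745 50 0.026 [ 0.16 -0.1   2.11 -0.62  1.15  2.43]
1 1.745 50 0.13 [ 0.27 -0.19  2.03 -0.57  1.35  2.43]
[[0.216, 0.967, -0.135], [-0.82, 0.255, 0.512], [0.53, 0.0, 0.848]] [0.65038188 0.04296494 0.16669018]
```

```bash
python3 - <<'E'
from rob import *
from plant import arm,planner,telemetry,viewer
s=telemetry.observe();rv=s["eef_rot"]
arm.servo_line([.292,-.58,.55],rate=.3)
q=planner.inverse_kinematics([.45,.42,.55],Ro.from_matrix(np.diag([1,-1,-1])).as_rotvec());print(q)
ph=np.radians(-50)
qt=planner.inverse_kinematics(onarc(0,.2),tool(ph));print(qt)
q2=np.array(qt);q1=np.array(telemetry.observe()["joints"]);q1[0]=0.75;q1[3]=-.3
arm.movej(q1)
arm.move_to(onarc(0,.2),tool(ph))
s=telemetry.observe();print(s["t"],s["tool_pos"],onarc(0,.2),s["ft_force"])
for nme in("scene","wrist","top"):
    c=viewer.read_camera(nme);np.savez(f"pics/{nme}1.npz",**c);cv2.imwrite(f"pics/{nme}1.png",c["image"][:,:,::-1])
E
```

```text
[ 6.63741839e-01  3.82295861e-02  1.21656700e+00 -4.44089210e-16
  1.88679607e+00  2.23453817e+00]
[ 0.32610752  0.10930014  1.64120083 -0.5612901   1.45452309  1.02593249]
6.5 [0.63148437 0.11683209 0.28915024] [0.63105919 0.11623846 0.28796105] [-0.06385952  0.5721816   0.32805649]
```

View pics/scene1.png

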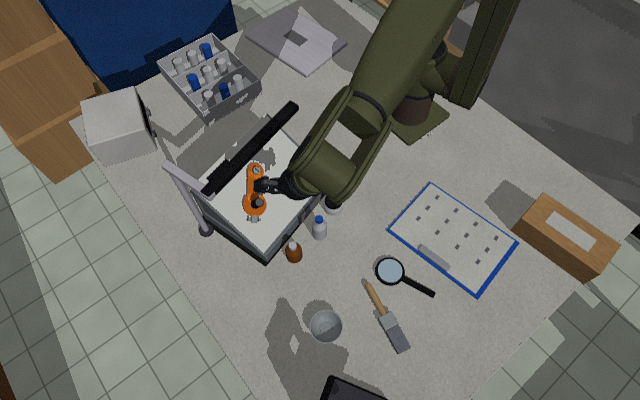

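View pics/wrist1.png

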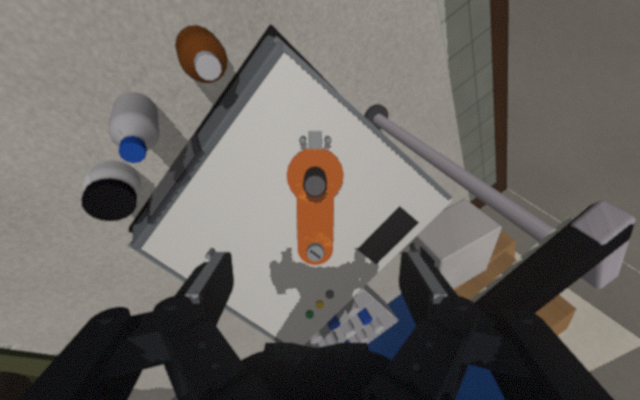

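View pics/top1.png

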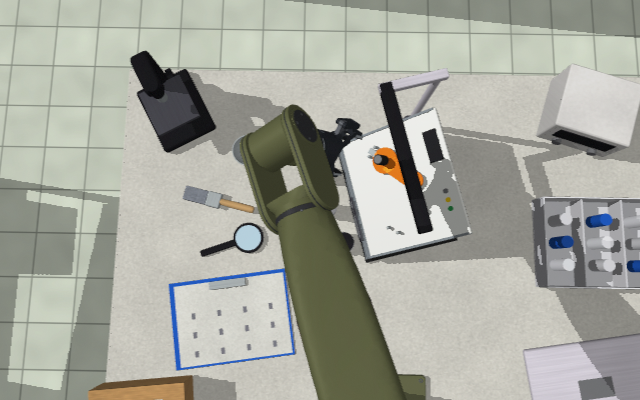

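```bash
python3 - <<'E'
from rob import *
c=load("wrist1")
a=c["image"][120:270,240:400];cv2.imwrite("pics/w1z.png",cv2.resize(a[:,:,::-1],None,fx=4,fy=4,interpolation=cv2.INTER_CUBIC))
for nm,q in(("knob",onarc(0,.057)),("screw",W(piv+[0,0,.02])),("tongue",onarc(0,.0125,.137)),("park",onarc(1.745,.0,.137))): print(nm,proj(c,q).round(1))
E
```

```text
knob [[315.5 186.9]]
screw [[315.5 252.3]]
tongue [[315.5 141. ]]
park [[215.3 261.1]]
```

View pics/w1z.png

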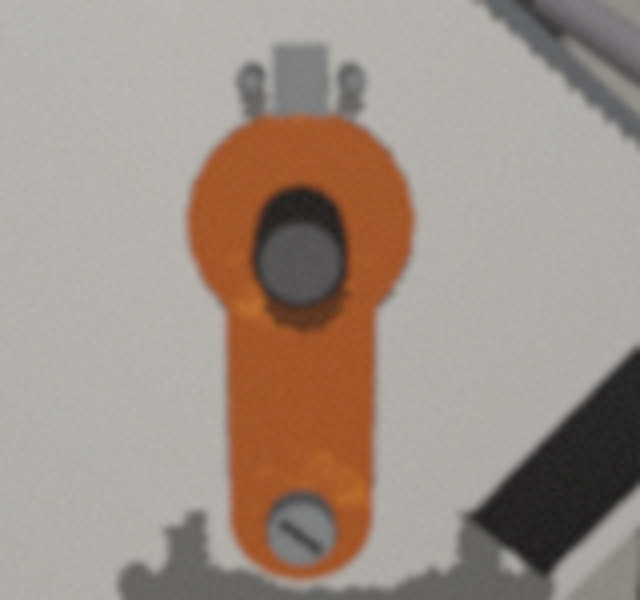

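```bash
python3 - <<'E'
from rob import *
from plant import arm,hand,telemetry,viewer
ph=np.radians(-50)
print(arm.servo_line(onarc(0,.08),tool(ph),rate=.08,until_force=12))
print(arm.servo_line(onarc(0,.026),tool(ph),rate=.05,until_force=12))
s=telemetry.observe();print(R.T@(s["tool_pos"]-p0),s["ft_force"])
hand.set_gripper(0.0)
s=telemetry.observe();print(s["t"],R.T@(s["tool_pos"]-p0),s["gripper_width"],R.T@s["ft_force"],s["wrist_torque"])
c=viewer.read_camera("wrist");cv2.imwrite("pics/w2.png",c["image"][:,:,::-1])
c=viewer.read_camera("scene");cv2.imwrite("pics/s2.png",cv2.resize(c["image"][90:290,150:370,::-1],None,fx=3,fy=3))
E
```

```text
False
False
[-0.02092196  0.07307175  0.02644042] [ 0.21020632  0.01501464 -0.22129618]
10.1167 [-0.02123918  0.07279204  0.02617499] 0.024381552718781844 [-1.50186671  0.26298861  2.01610629] [ 0.29196531  0.17627854 -0.00342113]
```

View pics/w2.png

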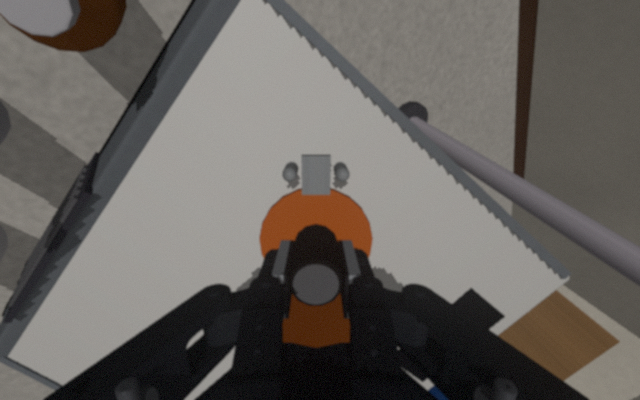

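View pics/s2.png

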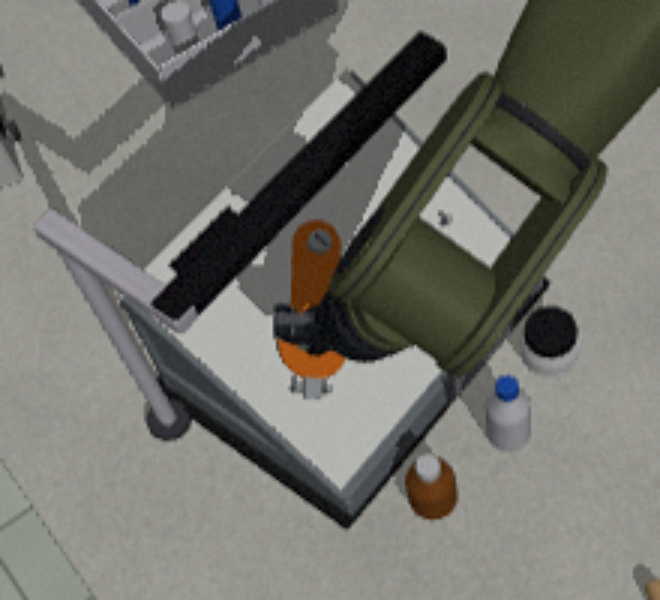

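```bash
python3 - <<'E'
from rob import *
from plant import arm,hand,telemetry,viewer
ph=np.radians(-50)
arm.servo_line(onarc(0,.0412),tool(ph),rate=.03)
s=telemetry.observe();print(s["t"],R.T@(s["tool_pos"]-p0),s["gripper_width"],R.T@s["ft_force"])
c=viewer.read_camera("wrist");cv2.imwrite("pics/w3.png",c["image"][:,:,::-1])
E
```

```text
10.875 [-0.02111848  0.07169691  0.0388419 ] 0.02401229209641402 [ 2.3431865   0.07536332 -9.91199078]
```

View pics/w3.png

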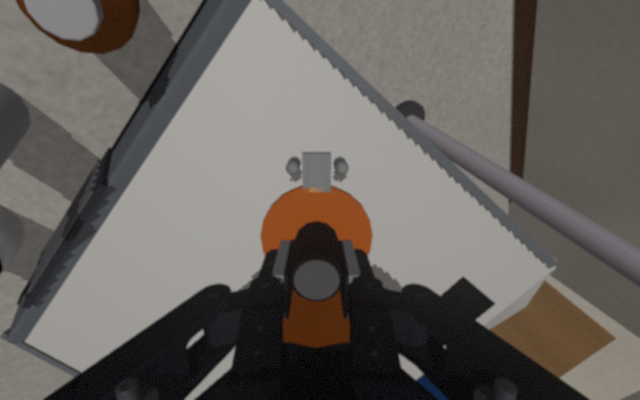

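```bash
python3 - <<'E'
from rob import *
from plant import arm,hand,telemetry,viewer
H=.0433
arm.servo_line(onarc(0,H),tool(np.radians(-50)),rate=.03)
for k in range(1,7):
    th=np.radians(10*k); arm.servo_line(onarc(th,H),tool(np.radians(-50+10*k)),rate=.05)
    s=telemetry.observe();q=R.T@(s["tool_pos"]-p0);dv=q-piv
    print(round(s["t"],2),10*k,np.degrees(np.arctan2(dv[1],dv[0])).round(1)%360-130,np.hypot(*dv[:2]).round(4),q[2].round(4),s["gripper_width"].round(4),(R.T@s["ft_force"]).round(1))
c=viewer.read_camera("wrist");cv2.imwrite("pics/w4.png",c["image"][:,:,::-1])
E
```

```text
Traceback (most recent call last):
AttributeError: 'float' object has no attribute 'round'
```

```bash
python3 - <<'E'
from rob import *
from plant import arm,hand,telemetry,viewer
H=.0433
for k in range(1,7):
    th=np.radians(10*k); arm.servo_line(onarc(th,H),tool(np.radians(-50+10*k)),rate=.05)
    s=telemetry.observe();q=R.T@(s["tool_pos"]-p0);dv=q-piv
    print(np.round([s["t"],10*k,np.degrees(np.arctan2(dv[1],dv[0]))%360-130,np.hypot(*dv[:2])*1000,q[2]*1000,s["gripper_width"]*1000],2),(R.T@s["ft_force"]).round(1))
c=viewer.read_camera("wrist");cv2.imwrite("pics/w4.png",c["image"][:,:,::-1])
E
```

```text
[11.91 10.   10.69 94.22 40.62 24.26] [  2.4   0.3 -11.2]
[12.39 20.   20.59 94.27 40.93 24.62] [  2.6   0.8 -10.7]
[12.88 30.   30.47 94.28 41.17 24.37] [  4.    1.8 -10.5]
[13.36 40.   40.35 94.29 41.43 24.1 ] [  4.3   3.2 -11.7]
[13.84 50.   50.24 94.22 41.66 24.11] [  4.3   2.9 -11.1]
[14.32 60.   60.13 94.12 41.91 24.11] [  4.6   4.2 -11.7]
```

View pics/w4.png

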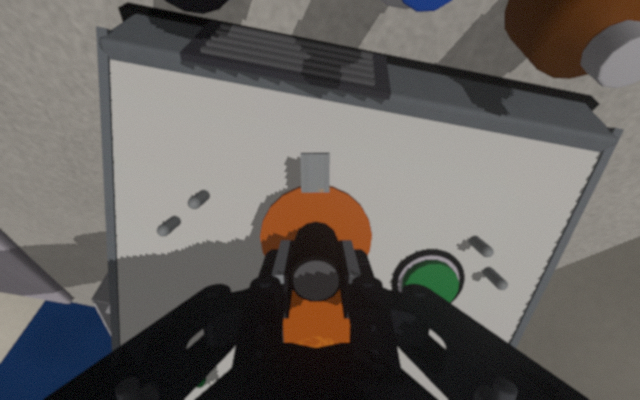

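```bash
python3 - <<'E'
from rob import *
from plant import arm,hand,telemetry,viewer
H=.0433
for k in range(7,11):
    th=np.radians(10*k); arm.servo_line(onarc(th,H),tool(np.radians(-50+10*k)),rate=.05)
    s=telemetry.observe();q=R.T@(s["tool_pos"]-p0);dv=q-piv
    print(np.round([s["t"],10*k,np.degrees(np.arctan2(dv[1],dv[0]))%360-130,np.hypot(*dv[:2])*1000,q[2]*1000,s["gripper_width"]*1000],2),(R.T@s["ft_force"]).round(1))
c=viewer.read_camera("wrist");np.savez("pics/w5.npz",**c);cv2.imwrite("pics/w5.png",cv2.resize(c["image"][100:320,200:440,::-1],None,fx=2.6,fy=2.6,interpolation=cv2.INTER_CUBIC))
E
```

```text
[14.86 70.   70.03 94.03 42.14 24.19] [  4.2   5.6 -11.3]
[15.34 80.   79.93 93.9  42.34 24.2 ] [  4.2   6.2 -11.5]
[15.82 90.   89.88 93.74 42.53 24.41] [  4.    6.8 -10.9]
[ 16.31 100.    99.82  93.56  42.65  24.  ] [  3.6   8.6 -11.8]
```

View pics/w5.png

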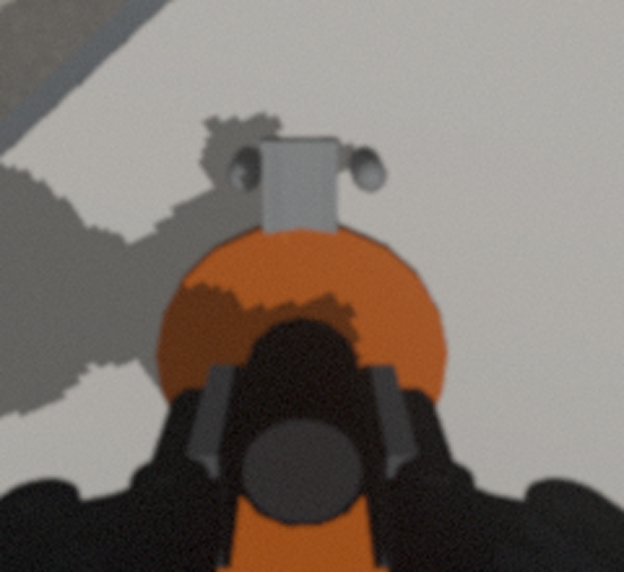

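```bash
python3 - <<'E'
from rob import *
from plant import arm,hand,telemetry,viewer
th=np.radians(99.3);ph=np.radians(49.3)
arm.servo_line(onarc(th,.0433,.094),tool(ph),rate=.03)
c=viewer.read_camera("wrist");a=c["image"]
for h in(.036,.030,.0255):
    r=arm.servo_line(onarc(th,h,.094),tool(ph),rate=.03)
    s=telemetry.observe();q=R.T@(s["tool_pos"]-p0);dv=q-piv
    print(np.round([s["t"],np.degrees(np.arctan2(dv[1],dv[0]))%360-130,np.hypot(*dv[:2])*1000,q[2]*1000,s["gripper_width"]*1000],2),(R.T@s["ft_force"]).round(1))
b=viewer.read_camera("wrist")["image"]
cv2.imwrite("pics/w6.png",cv2.resize(np.hstack([x[100:320,220:420,::-1] for x in(a,b)]),None,fx=1.9,fy=1.9,interpolation=cv2.INTER_CUBIC))
E
```

```text
[17.05 99.09 93.58 35.03 24.21] [ 1.   6.  -9.6]
[17.4  99.06 93.68 29.24 24.29] [ 0.9  5.6 -7.5]
[17.7  98.97 94.27 26.02 24.22] [-3.3 -0.6  4.2]
```

View pics/w6.png

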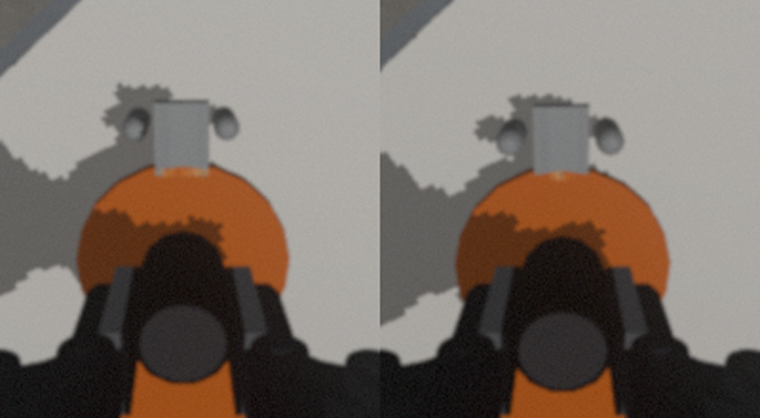

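```bash
python3 - <<'E'
from rob import *
from plant import arm,hand,telemetry,viewer
th=np.radians(99.3);ph=np.radians(49.3)
hand.set_gripper(.085)
arm.servo_line(onarc(th,.15,.094),tool(ph),rate=.12)
s=telemetry.observe();print(s["t"],R.T@s["ft_force"],s["gripper_width"])
c=viewer.read_camera("wrist");np.savez("pics/w7.npz",**c)
cv2.imwrite("pics/w7.png",c["image"][:,:,::-1])
cv2.imwrite("pics/w7z.png",cv2.resize(c["image"][100:300,230:450,::-1],None,fx=3,fy=3,interpolation=cv2.INTER_CUBIC))
for nm,q in(("knob",onarc(1.745,.057)),("knob up15",onarc(1.745,.072)),("screw",W(piv+[0,0,.02])),("port",onarc(0,.009))): print(nm,proj(c,q).round(1))
E
```

```text
19.5583 [ 0.69613199 -0.24399087 -0.82492195] 0.08512398901500566
knob [[314.6 202.5]]
knob up15 [[314.5 208.4]]
screw [[315.8 275. ]]
port [[398.4 281.4]]
```

View pics/w7.png

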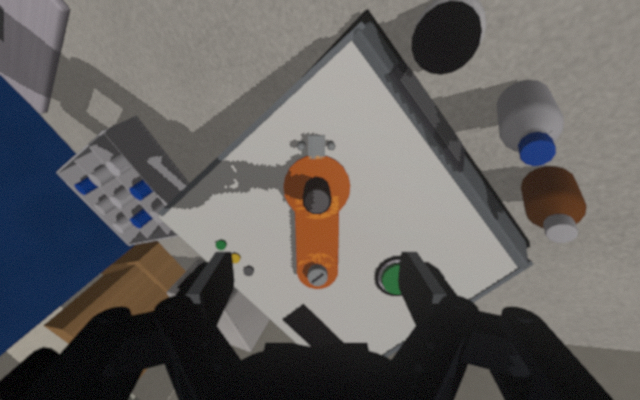

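View pics/w7z.png

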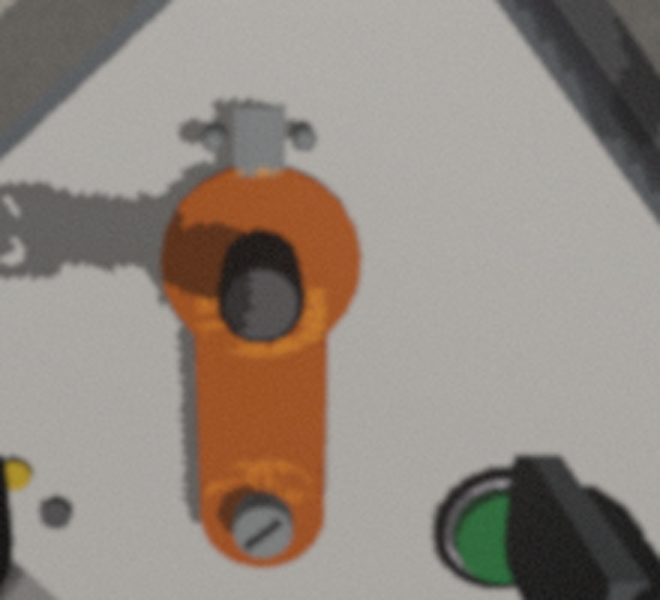

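```bash
python3 - <<'E'
from rob import *
from plant import arm,hand,telemetry,viewer
hand.set_gripper(0.0)
arm.servo_line(onarc(.87,.15,.1),tool(0),rate=.12)
arm.servo_line(onarc(0,.15),tool(0),rate=.12)
arm.servo_line(onarc(0,.03),tool(0),rate=.1,until_force=10)
s=telemetry.observe();print(s["t"],R.T@(s["tool_pos"]-p0),R.T@s["ft_force"],s["gripper_width"])
c=viewer.read_camera("wrist");cv2.imwrite("pics/w8.png",c["image"][:,:,::-1])
E
```

```text
23.5667 [-0.02077383  0.07334587  0.03087673] [0.10255903 0.14230801 0.27405151] -2.712087556379008e-05
```

View pics/w8.png

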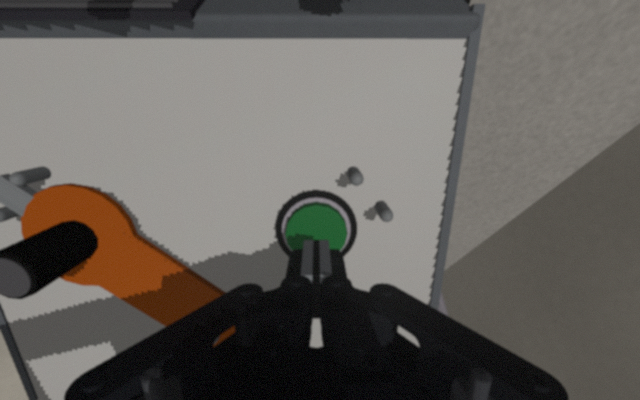

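```bash
python3 - <<'E'
from rob import *
from plant import arm,hand,telemetry,viewer
def st(m):
    s=telemetry.observe();print(m,round(s["t"],2),(1000*(R.T@(s["tool_pos"]-p0))).round(2),(R.T@s["ft_force"]).round(1))
print(arm.servo_line(onarc(0,.013),tool(0),rate=.03,until_force=6));st("near")
h=.013
while h>-.004:
    h-=.002
    r=arm.servo_line(onarc(0,h),tool(0),rate=.015); st(round(h,4))
    if (R.T@telemetry.observe()["ft_force"])[2]>13: break
arm.sleep(.5);st("held")
c=viewer.read_camera("wrist");cv2.imwrite("pics/w9.png",c["image"][:,:,::-1])
E
```

```text
False
near 24.33 [-21.06  72.77  12.9 ] [-0.3 -0.2 -0.2]
0.011 24.62 [-21.07  72.76  10.98] [ 0.2 -0.1 -0.1]
0.009 24.9 [-21.12  72.69   8.85] [-1.  -0.5 -0.6]
0.007 25.18 [-20.92  73.04   7.43] [0.7 0.1 2.8]
0.005 25.47 [-20.92  73.07   5.38] [ 0.1 -0.1  3.6]
0.003 25.75 [-20.92  73.06   3.32] [ 0.5 -1.   5.6]
0.001 26.03 [-20.89  73.08   1.52] [ 0.2 -1.1  6.4]
-0.001 26.32 [-20.91  73.15   1.36] [-1.7 -5.4 16.6]
held 26.82 [-20.87  73.15   1.36] [-1.6 -4.3 15.7]
```

View pics/w9.png

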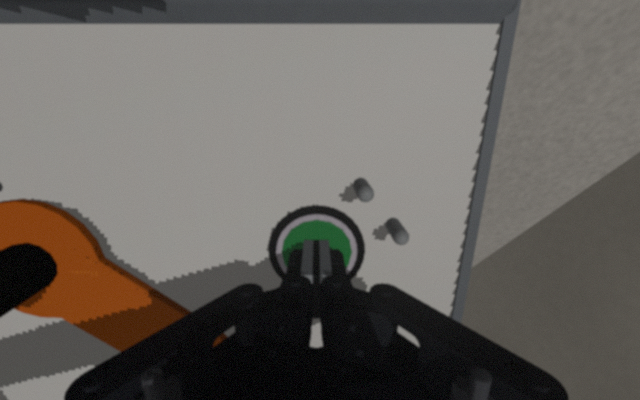

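Contact came near 7.5 mm and travel stopped hard at 1.4 mm. The force reached 16 N, so the plunger is fully in and has been held for 0.5 s. Next I retreat and check.

```bash
python3 - <<'E'
from rob import *
from plant import arm,hand,telemetry,viewer
arm.servo_line(onarc(0,.03),tool(0),rate=.03)
arm.servo_line(onarc(0.3,.2,.13),tool(0),rate=.15)
arm.sleep(.3)
s=telemetry.observe();print(s["t"],R.T@s["ft_force"])
c=viewer.read_camera("wrist");cv2.imwrite("pics/w10.png",c["image"][:,:,::-1])
print("knob down/up5mm",proj(c,onarc(1.745,.057)),proj(c,onarc(1.745,.062)),"plunger out/in",proj(c,onarc(0,.009)),proj(c,onarc(0,.003)))
c=viewer.read_camera("scene");cv2.imwrite("pics/s10.png",c["image"][:,:,::-1])
a=c["image"].astype(int);b=load("scene0")["image"].astype(int)
cv2.imwrite("pics/s10d.png",np.clip(np.abs(a-b).max(2)*2,0,255).astype(np.uint8))
c=viewer.read_camera("top");cv2.imwrite("pics/t10.png",c["image"][:,:,::-1])
E
```

```text
29.675 [ 0.21034762  0.30967564 -0.02515743]
knob down/up5mm [[183.3986597  230.18701159]] [[181.33065877 232.1116122 ]] plunger out/in [[318.11935448 214.35026951]] [[318.08227904 212.65101844]]
```

View pics/w10.png

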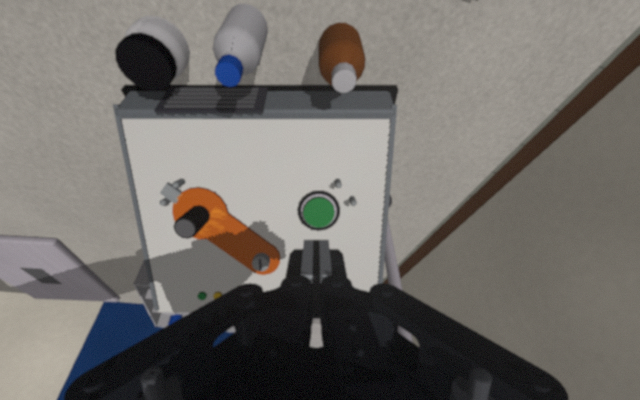

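View pics/s10.png

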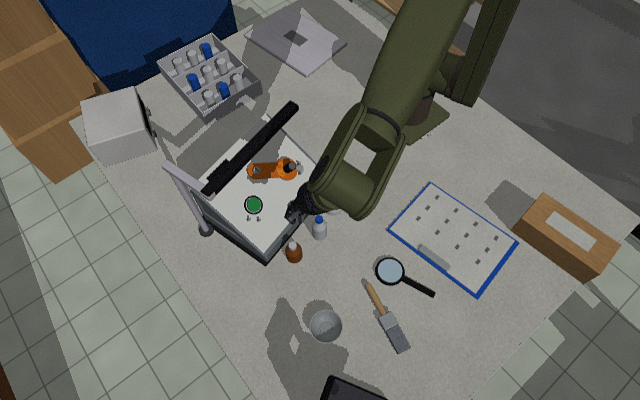

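View pics/s10d.png

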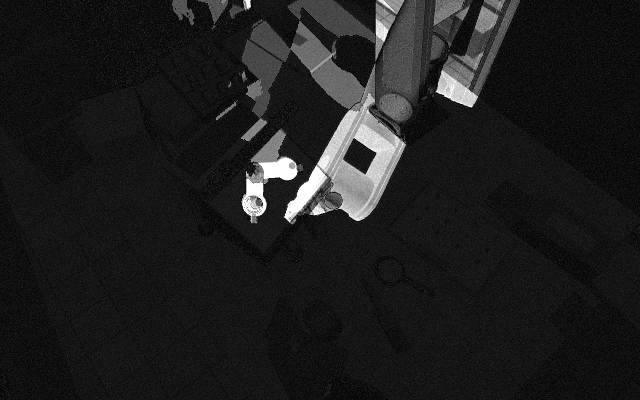

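```bash
python3 -c "
from plant import finish_job
print(finish_job())"
```

```text
the job is handed in; nothing more can be done
None
```

The cover is parked between the empty pair of pegs, and the plunger was pressed fully in and released. I handed the job in at about 30 s of the 66 s limit; it reports no verdict.

- **Cover:** I pulled it up about 13–16 mm by the knob and swivelled it, turning the gripper with the knob. At 100° the wrist picture showed the tongue about 1.6 mm off centre between the pegs. I backed off to 99.3°, lowered it and let go. The last picture shows the tongue between the pegs. The knob top appears within about 4 px of where it should be when fully down, and the offset is not in the direction a raised cover would give.
- **Plunger:** I pressed it with closed fingertips until travel stopped at about 16 N, well under the 40 N limit, and held it for 0.5 s. Afterwards the green plunger showed clear in its ring. That it sprang fully back is judged only by eye, because in and out differ by just 2 px in that view.
- **Bystanders:** comparing the scene pictures from start and end showed no shift in the amber bottle, white bottle, magnifier, brush or dish. The jar was half hidden by the arm there, but stands upright in the wrist view. At the end the robot was touching nothing, with about 0.4 N of force on the tool.
- **Disagreements:**
  - The white panel area measured about 268 x 309 mm against the stated 282 x 320 mm, which I took to be a grey rim.
  - Fingertip contact and end stop read about 1.5 mm lower than the nominal 9 and 3 mm, within the 2 mm camera calibration.

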